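Shut off the bench air

TASK

The casting bench has finished with compressed air for the day: push round the lever of each ball valve on the air manifold that is still open, fully or partly, until it is fully shut against its stop, square across its outlet. Do not open the valve that is already shut, and leave the bottle, mug, mould and brush where they are; one finger is enough, nothing needs to be gripped or lifted.

Things in the scene. Friction and masses are not known exactly. Their poses are not given: they have to be found in the camera images.
- valve_a: brass ball valve, one of three alike, 125 mm apart in a row; they swap places. Fixed. Origin on the bench under its upright lever stem; -x points along the outlet to the steel quick coupler, +x to the manifold bar, z up. Valve and coupler reach 83 mm along -x and 62 mm up; stem nut top 80 mm up, 15 mm wide
- lever_a (a joint): lever angle of valve_a: 0 = fully shut against its stop, lever square across the outlet, pointing along the valve's +y; 1.57 = fully open, pointing along the valve's -x over the coupler. Between = partly open. Shutting is clockwise seen from above. Stiff, stays where left: about 0.45 N m (6 N at 75 mm from the stem)
- lever_a_grip (a point): middle of the flat black sleeve of valve_a's lever, 75 mm from the stem axis, 83 mm above the bench. Sleeve 13 mm wide, 10 mm thick (78 to 88 mm up), upright sides, from 33 to 101 mm out from the stem. Its y points outwards along the lever, x across it, the way it moves when shutting
- valve_b: brass ball valve, one of three alike, 125 mm apart in a row; they swap places. Fixed. Origin on the bench under its upright lever stem; -x points along the outlet to the steel quick coupler, +x to the manifold bar, z up. Valve and coupler reach 83 mm along -x and 62 mm up; stem nut top 80 mm up, 15 mm wide
- lever_b (a joint): lever angle of valve_b: 0 = fully shut against its stop, lever square across the outlet, pointing along the valve's +y; 1.57 = fully open, pointing along the valve's -x over the coupler. Between = partly open. Shutting is clockwise seen from above. Stiff, stays where left: about 0.45 N m (6 N at 75 mm from the stem)
- lever_b_grip (a point): middle of the flat black sleeve of valve_b's lever, 75 mm from the stem axis, 83 mm above the bench. Sleeve 13 mm wide, 10 mm thick (78 to 88 mm up), upright sides, from 33 to 101 mm out from the stem. Its y points outwards along the lever, x across it, the way it moves when shutting
- valve_c: brass ball valve, one of three alike, 125 mm apart in a row; they swap places. Fixed. Origin on the bench under its upright lever stem; -x points along the outlet to the steel quick coupler, +x to the manifold bar, z up. Valve and coupler reach 83 mm along -x and 62 mm up; stem nut top 80 mm up, 15 mm wide
- lever_c (a joint): lever angle of valve_c: 0 = fully shut against its stop, lever square across the outlet, pointing along the valve's +y; 1.57 = fully open, pointing along the valve's -x over the coupler. Between = partly open. Shutting is clockwise seen from above. Stiff, stays where left: about 0.45 N m (6 N at 75 mm from the stem)
- lever_c_grip (a point): middle of the flat black sleeve of valve_c's lever, 75 mm from the stem axis, 83 mm above the bench. Sleeve 13 mm wide, 10 mm thick (78 to 88 mm up), upright sides, from 33 to 101 mm out from the stem. Its y points outwards along the lever, x across it, the way it moves when shutting
- manifold: fixed aluminium bar 330 x 36 mm, top 63 mm up, carrying the valves, with a grey regulator at its right end. Origin on the bench under the middle valve's stem, axes as the valves' (+y along the bar). Bar at x 45 to 81 mm; regulator at x 63, y -237 mm, 50 x 56 mm, knob top 124 mm up, gauge forward to x 9 mm; feed pipe down to the bench at y -298 mm
- bottle: bystander: small amber glass bottle, 42 mm across, 85 mm tall, loose, to the right of the levers. Origin under its centre
- cup: bystander: white mug, 76 mm across, 85 mm tall, loose, beyond the left end of the valves. Origin under its centre
- mould: bystander: closed two-part plaster mould 85 x 130 mm, 79 mm tall, loose, behind the manifold bar. Origin under its centre
- brush: bystander: brush lying flat on the bench between the robot and the valves, pointing sideways, under 40 mm tall. Origin near its middle

How it is judged:
By the outcome, as a careful person would: the job done as asked, in the order asked, and still so for the second after the job is handed in, with the robot touching nothing.
It also fails if it takes over 51 s, if anything falls off the work surface, if the arm or the gripper's body presses on something with over 40 N, if the wrist force passes 120 N, or if a joint passes its speed limit or range.

ROBOT

A 6-joint arm with a two-finger parallel gripper is mounted at the origin on the work surface. World frame = base frame: x ahead of the robot, y to its left, z up, the work surface at z = 0. Lengths are in m, angles in rad, forces in N, time in s.
With the tool pointing down it reaches from about 0.25 to 0.725 m from the base axis. Payload 4 kg.
Tool frame: the origin (TCP) lies on the front face of the gripper's body, between the roots of the fingers; the fingertips stand 73 mm ahead of it and the grasp point (between the pads) lies 54 mm ahead of it; z points along the fingers, y is the line along which they close (so a half turn about z gives the same grasp; the last joint's range is limited). The gripper opens to 85 mm and grips with 20 to 120 N. Pads are 22 mm wide; open, the fingers measure 114 mm over their backs; the gripper's body (76 mm by 85 mm) begins 54 mm behind the grasp point. The pads swing forward as they close: fully open they stand 13 mm farther back than shut.
Start: joints at [1.293, 0.241, 0.005, 1.335, 0, 1.571], TCP at [0.137, 0.481, 0.304] pointing down, gripper open.
Joint ranges: [-2.72, 2.72], [-1.05, 1.87], [-1.09, 1.28], [-1.99, 2.15], [-1.42, 1.44], [-3.14, 3.14]. Speed limits (rad/s): [2.79, 2.79, 3.14, 3.14, 3.14, 3.14].

INTERFACE

Orientations are given as a unit quaternion [x, y, z, w].
In Python, from workcell import bot gives the robot as it stands. The module is installed in compiled form; this text tells all that it offers.
- The arm moves only by the tool step_arm, never from a script. Its argument "rows" is a list of rows, each a list of 2 entries, a list of its own where there are three numbers: the shift along the tool's x, y, z in mm, then the turn about the tool's z in degrees. A call has 1 to 12 rows; each row is the pose to reach, as a shift and turn from the pose commanded when the call began, along the tool's axes at that moment; what a row does not reach only later rows make up. A row lasts 1/8 s, in which the tool goes at most 62.5 mm and 10.7 degrees, less where a joint would pass 70% of its speed; a pose out of reach is approached as far as the arm can. A call with a gripper value outside its range is refused whole. "claw" is the gripper's target within -1 to 1 (shut at 1, half-way at 0, fully open at -1), set as the call begins (left out, the last holds). The fingers move at their own pace and stop on an object; the grip force is fixed at half the most. Time passes only in rows, so rows that repeat a pose let the fingers close. It gives the time, the measured TCP pose, the force, the opening and the grip force at its end, in the units of the state.
- bot.get_obs(): the state, without advancing time (a new reading comes with each control period).
- bot.camera(name): name is "side" or "top"; returns (picture, depth): 480x640x3 uint8, red, green, blue; 480x640 float32, m along the optical axis (not along the pixel's ray), 0 where there is no reading.
- bot.camera_params(name): a dict with "fx", "fy", "cx", "cy" (pixels), "pose" (4x4, takes a point from camera to world coordinates). Camera axes: x right, y up, looking along -z (the intrinsics and any distortion apply to the point x, -y, -z); pixel columns grow to the right and rows downward; lengths in m; the calibration is good to about 2 mm. A picture is of the moment at which its call begins. camera_params takes no time and is no camera call.
- bot.job_done(): hands the job in; it is judged then, once.
Trained networks look in the newest picture that a camera, given by its name, has taken for a name from the list of things; names that differ only in an ending like _2 or _b are one class to them, and where a whole thing is asked for, a point or a joint stands for the part that bears it (a point fixed in the world has none). Each returns a list of dicts, best first, with "score" (0 to 1); they miss things now and then, are a little off and sometimes report something else, mostly with a low value. They report only what shows in the picture. A call takes as long as a camera call.
- bot.trace(target, camera): "pixels" (480x640 bool, what is visible of it) and "uv" ([column, row] in pixels, amid what is visible of it).
The state is a dict: "clock": time; "joint_pos": joint angles; "joint_vel": joint speeds; "tau": joint torques, N m; "eef_pos": TCP position; "tool_rot": TCP orientation; "ft_force": force on the tool from outside, world axes, zero at the start; "ft_torque": the same for the moment, N m; "grip_width": finger opening in m; "grasp_force": force on a finger pad.
Only numpy, scipy, OpenCV 4.12 (cv2) and the standard library are available. Lean on these libraries where they do the work, as an engineer would, in place of code of your own. Each camera call takes 0.05 s, during which the arm holds its last target. There are 200 camera calls.

## Working session

There is one attempt and no reset: what is moved stays moved. The work goes in short steps, Python scripts to look and compute and a tool call to move; the robot and the scene stay as the last step left them, time stands still between calls to the robot, and variables do not carry over. Pictures are saved under pics/ and viewed, at most 10 in all, crops included, and the job is handed in when it is done.

Besides the shell and the picture viewer there is one more tool, called after "Call:" as name(argument=value, ...), one argument or row to a line, values as JSON. step_arm: Moves the arm, as the interface text tells. Its arguments: {"type":"object","properties":{"rows":{"type":"array"},"claw":{"type":"number"}},"required":["rows"]}

```bash
mkdir -p pics; cat > h.py <<'E'
import numpy as np,cv2
from workcell import bot
def world(cam,depth,mask):
    p=bot.camera_params(cam);v,u=np.nonzero(mask&(depth>0));d=depth[v,u]
    c=np.stack([(u-p['cx'])/p['fx']*d,-(v-p['cy'])/p['fy']*d,-d,np.ones_like(d)])
    return (np.array(p['pose'])@c)[:3].T
E
python3 - <<'E'
from h import *
for c in ["top","side"]:
    im,d=bot.camera(c);cv2.imwrite(f"pics/{c}1.png",im[:,:,::-1]);np.save(f"{c}1.npy",d)
    for t in ["lever_a","valve_a","bottle","cup"]:
        for r in bot.trace(t,c):
            P=world(c,d,r["pixels"])
            print(c,t,round(r["score"],2),np.round(r["uv"]),len(P),np.round(np.median(P,0),3) if len(P) else None)
o=bot.get_obs();print(o["eef_pos"],o["tool_rot"],o["clock"],bot.camera_params("top"))
E
```

```text
top lever_a 0.93 [319. 268.] 523 [0.527 0.005 0.084]
top lever_a 0.81 [369. 264.] 561 [ 0.54  -0.091  0.083]
top lever_a 0.6 [246. 256.] 549 [0.557 0.125 0.084]
top valve_a 0.91 [383. 267.] 1301 [ 0.53  -0.117  0.058]
top valve_a 0.86 [320. 267.] 1021 [ 0.539 -0.001  0.068]
top valve_a 0.78 [257. 249.] 1062 [0.57  0.118 0.061]
top bottle 0.85 [440. 331.] 536 [ 0.422 -0.212  0.058]
top cup 0.76 [151. 220.] 2058 [0.63  0.317 0.04 ]
top cup 0.52 [315. 362.] 1867 [0.364 0.011 0.018]
side lever_a 0.67 [282. 193.] 442 [0.553 0.126 0.084]
side lever_a 0.66 [287. 301.] 625 [ 0.54  -0.097  0.081]
side lever_a 0.61 [272. 246.] 556 [0.525 0.007 0.083]
side lever_a 0.33 [185. 286.] 1789 [0.363 0.001 0.019]
side valve_a 0.97 [287. 206.] 1255 [0.57  0.117 0.057]
side valve_a 0.85 [278. 258.] 1517 [ 0.533 -0.002  0.058]
side valve_a 0.81 [289. 319.] 1788 [ 0.531 -0.123  0.058]
side bottle 0.75 [223. 394.] 1045 [ 0.424 -0.228  0.056]
side bottle 0.63 [272. 247.] 519 [0.524 0.007 0.084]
side cup 0.89 [306. 142.] 1769 [0.627 0.288 0.056]
[0.1370963  0.48081595 0.30388534] [ 1.38428961e-01  9.90372365e-01 -3.84098585e-05 -3.69009807e-06] 0.5 {'fx': 494.3398676172382, 'fy': 494.3398676172382, 'cx': 310.24125557635796, 'cy': 245.23308372800932, 'pose': array([[-1.14219233e-02,  9.89678483e-01, -1.42849710e-01,
         4.47574063e-01],
       [-9.99934529e-01, -1.12060653e-02,  2.31553745e-03,
         1.99595718e-02],
       [ 6.90854420e-04,  1.42866805e-01,  9.89741683e-01,
         9.57767273e-01],
       [ 0.00000000e+00,  0.00000000e+00,  0.00000000e+00,
         1.00000000e+00]])}
```

View pics/top1.png

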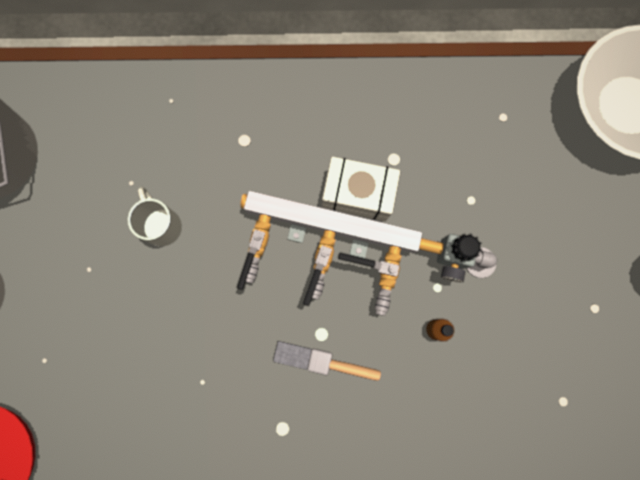

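View pics/side1.png

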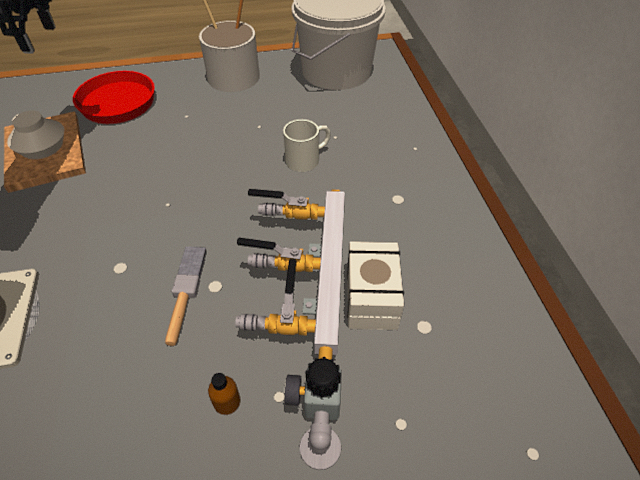

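The top view shows the right valve's lever (357,260) square across its outlet, so that valve is shut. The left (246,270) and middle (313,287) levers point roughly along their couplers, so both are open. Next I'll measure the axes.

```bash
cat > m.py <<'E'
from h import *
def levers(tag):
    im,d=bot.camera("top");cv2.imwrite(f"pics/{tag}.png",im[:,:,::-1])
    full=np.ones(d.shape,bool)&(d>0);P=world("top",d,full);C=im[full].astype(int)
    bar=P[(C.min(1)>150)&(abs(P[:,2]-.063)<.006)&(P[:,0]>.5)&(P[:,0]<.68)&(abs(P[:,1])<.25)]
    (_, (w,h),_)=cv2.minAreaRect(bar[:,:2].astype(np.float32)); print("bar",len(bar),w,h)
    l=cv2.fitLine(bar[:,:2].astype(np.float32),cv2.DIST_HUBER,0,.01,.01).ravel();y=l[:2]*np.sign(l[1]);x=np.array([y[1],-y[0]])
    print("valve +y",y,"bar pt",l[2:],"yaw",np.degrees(np.arctan2(x[1],x[0])))
    for r in bot.trace("lever_a","top"):
        m=r["pixels"]&(d>0);p=world("top",d,m);c=im[m].astype(int)
        p=p[(c.max(1)<60)&(p[:,2]>.072)&(p[:,2]<.095)]
        if len(p)<50: continue
        (c0,(a,b),_)=cv2.minAreaRect(p[:,:2].astype(np.float32))
        f=cv2.fitLine(p[:,:2].astype(np.float32),cv2.DIST_HUBER,0,.01,.01).ravel();u=f[:2]
        c0=np.array(c0)
        for s in (1,-1):
            ang=np.degrees(np.arctan2(-(s*u)@x,(s*u)@y))
            if -30<ang<130: print(round(r["score"],2),"sleeve",c0.round(4),"size",round(a,3),round(b,3),"z",np.median(p[:,2]).round(3),"dir",(s*u).round(3),"lever deg",ang.round(1),"stem",(c0-s*u*.067).round(4))
    print(bot.get_obs()["clock"])
if __name__=="__main__":
    import sys;levers(sys.argv[1])
E
python3 m.py top2
```

```text
bar 3448 0.33150407671928406 0.1571633517742157
valve +y [0.24087831 0.9705553 ] bar pt [ 0.62074816 -0.02354814] yaw -13.938386
0.83 sleeve [ 0.5468 -0.0631] size 0.063 0.01 z 0.088 dir [0.246 0.969] lever deg -0.3 stem [ 0.5303 -0.128 ]
0.76 sleeve [0.4988 0.0171] size 0.012 0.064 z 0.088 dir [-0.94   0.342] lever deg 83.9 stem [ 0.5618 -0.0058]
0.63 sleeve [0.5285 0.1338] size 0.011 0.065 z 0.088 dir [-0.956  0.294] lever deg 86.9 stem [0.5926 0.1142]
0.6
```

The left lever is at about 87° and the middle at about 84°, both open. The right is at 0°, shut. I'll plan finger paths with the gripper closed and the tool turning along with the lever.

```bash
cat > plan.py <<'E'
from h import *
from scipy.spatial.transform import Rotation as R
EX=np.array([.969,-.247]);EY=np.array([.247,.969])
ST={"L":np.array([.5926,.1142]),"M":np.array([.5618,-.0058])}
def tgt(v,th,off,r=.072):   # finger centre, off = distance behind lever centreline; tool y along push dir
    t=np.radians(th);u=np.cos(t)*EY-np.sin(t)*EX; n=np.array([u[1],-u[0]])
    p=ST[v]+r*u-off*n; return p,n
def rows(v,wps,z):
    o=bot.get_obs();Rm=R.from_quat(o["tool_rot"]).as_matrix();p0=np.array(o["eef_pos"])
    for th,off in wps:
        p,n=tgt(v,th,off);d=Rm.T@(np.array([*p,z])-p0);a=Rm[:2,:2].T@n
        print(th,off,"shift",np.round(d*1000,1).tolist(),"turn",np.degrees(np.arctan2(-a[0],a[1])).round(1))
    print("world",p,"j",np.round(o["joint_pos"],2),"t",o["clock"])
E
python3 -c "
from plan import *
rows('L',[(90,.045)],.304);rows('L',[(90,.045)],.146);rows('M',[(90,.045)],.146)"
```

```text
90 0.045 shift [-467.9, -274.6, -0.1] turn -1.6
world [0.511717 0.088379] j [1.29 0.24 0.   1.34 0.   1.57] t 0.6
90 0.045 shift [-467.9, -274.6, 157.9] turn -1.6
world [0.511717 0.088379] j [1.29 0.24 0.   1.34 0.   1.57] t 0.6
90 0.045 shift [-471.2, -398.5, 157.9] turn -1.6
world [ 0.480917 -0.031621] j [1.29 0.24 0.   1.34 0.   1.57] t 0.6
```

Call:
step_arm(
  rows=[
    [[-50, -30, 0], 0],
    [[-100, -59, 0], 0],
    [[-150, -88, 0], 0],
    [[-200, -117, 0], 0],
    [[-250, -147, 0], 0],
    [[-300, -176, 0], 0],
    [[-350, -205, 0], 0],
    [[-400, -235, 0], -1],
    [[-440, -258, 0], -1.6],
    [[-468, -275, 0], -1.6],
    [[-468, -275, 0], -1.6],
    [[-468, -275, 0], -1.6],
  ],
  claw=1,
)

```text
clock: 2.1
eef_pos: [0.5114, 0.0882, 0.3037]
tool_rot: [0.125, 0.992, 0.0, -0.0]
ft_force: [-1.0, -0.3, 0.3]
grip_width: 0.0
grasp_force: 0.0
```

```bash
python3 -c "
from plan import *
rows('L',[(90,.045)],.146);print(bot.get_obs()['grip_width'])"
```

```text
90 0.045 shift [-0.4, 0.3, 157.7] turn -0.0
world [0.511717 0.088379] j [0.17 0.28 0.06 1.35 0.   0.42] t 2.1
4.683134112031359e-06
```

Descend, then take one look to check the clearances.

Call:
step_arm(
  rows=[
    [[0, 0, 45], 0],
    [[0, 0, 90], 0],
    [[0, 0, 130], 0],
    [[0, 0, 158], 0],
    [[0, 0, 158], 0],
    [[0, 0, 158], 0],
  ],
)

```text
clock: 2.85
eef_pos: [0.5122, 0.0888, 0.1472]
tool_rot: [0.124, 0.992, 0.0, 0.001]
ft_force: [-0.5, 0.2, 0.4]
grip_width: -0.0002
grasp_force: 0.0
```

```bash
python3 -c "
from plan import *
im,d=bot.camera('side');cv2.imwrite('pics/s3.png',cv2.resize(im[130:380,150:480,::-1],None,fx=2,fy=2))
rows('L',[(90,.021),(80,.021),(70,.021),(60,.021),(50,.021),(40,.021),(30,.021),(20,.021),(10,.021),(0,.021),(-4,.02)],.146)"
```

```text
90 0.021 shift [0.8, 23.4, 1.7] turn 0.0
80 0.021 shift [3.3, 36.2, 1.7] turn 10.0
70 0.021 shift [3.6, 49.3, 1.7] turn 20.0
60 0.021 shift [1.6, 62.2, 1.7] turn 30.0
50 0.021 shift [-2.6, 74.6, 1.8] turn 40.0
40 0.021 shift [-8.9, 86.1, 1.8] turn 50.0
30 0.021 shift [-17.1, 96.3, 1.8] turn 60.0
20 0.021 shift [-26.9, 104.9, 1.9] turn 70.0
10 0.021 shift [-38.1, 111.7, 1.9] turn 80.0
0 0.021 shift [-50.3, 116.4, 2.0] turn 90.0
-4 0.02 shift [-56.4, 117.6, 2.0] turn 94.0
world [0.59621925 0.18883735] j [ 0.17  0.4  -0.2   0.97  0.    0.42] t 2.9
```

View pics/s3.png

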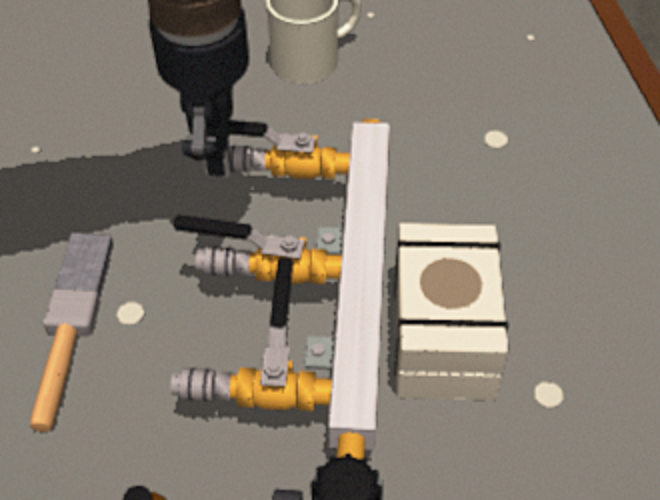

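The closed finger, at (210,150) in the crop, stands on the near side of the left lever, clear of everything. Now I'll push.

Call:
step_arm(
  rows=[
    [[1, 12, 1], 0],
    [[1, 23, 1], 0],
    [[2, 30, 1], 5],
    [[3, 36, 1], 10],
    [[4, 43, 1], 15],
    [[4, 49, 1], 20],
    [[3, 56, 1], 25],
    [[2, 62, 1], 30],
    [[0, 68, 1], 35],
    [[-3, 75, 1], 40],
    [[-6, 80, 1], 45],
    [[-9, 86, 1], 50],
  ],
)

```text
clock: 4.4
eef_pos: [0.54, 0.169, 0.145]
tool_rot: [0.533, 0.846, -0.002, -0.001]
ft_force: [-5.6, -3.8, 3.9]
grip_width: -0.0
grasp_force: 3.3
```

```bash
python3 -c "
from plan import *
rows('L',[(40,.021),(30,.021),(20,.021),(10,.021),(5,.021),(0,.021),(-4,.02),(-4,.04)],.146)
im,d=bot.camera('side');cv2.imwrite('pics/s4.png',cv2.resize(im[130:380,150:480,::-1],None,fx=2,fy=2))"
```

```text
40 0.021 shift [-0.2, 2.6, -1.0] turn -0.2
30 0.021 shift [2.4, 15.4, -1.0] turn 9.8
20 0.021 shift [2.7, 28.5, -1.1] turn 19.8
10 0.021 shift [0.7, 41.4, -1.2] turn 29.8
5 0.021 shift [-1.1, 47.7, -1.2] turn 34.8
0 0.021 shift [-3.4, 53.8, -1.2] turn 39.8
-4 0.02 shift [-6.4, 59.3, -1.2] turn 43.8
-4 0.04 shift [7.5, 44.8, -1.2] turn 43.8
world [0.57723106 0.19511719] j [ 0.3   0.49 -0.07  1.02 -0.    1.43] t 4.4
```

View pics/s4.png

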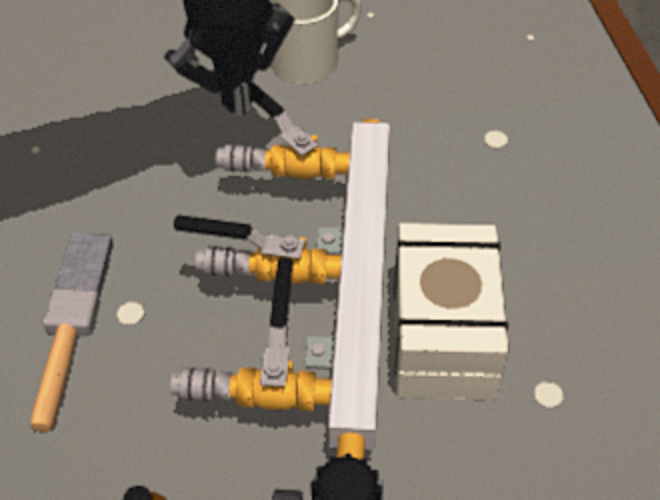

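The lever follows and is about halfway round, and the finger is clear of the mug. Continuing to the stop.

Call:
step_arm(
  rows=[
    [[2, 6, 0], 5],
    [[3, 13, 0], 10],
    [[3, 19, 0], 15],
    [[3, 26, 0], 20],
    [[2, 32, 0], 25],
    [[1, 39, 0], 30],
    [[-1, 45, 0], 35],
    [[-2, 48, 0], 37],
    [[-3, 51, 0], 40],
    [[-4, 54, 0], 40],
    [[-5, 56, 0], 40],
    [[-5, 56, 0], 40],
  ],
)

```text
clock: 5.95
eef_pos: [0.5928, 0.1901, 0.1451]
tool_rot: [0.789, 0.614, -0.001, -0.001]
ft_force: [-5.1, 0.5, 3.7]
grip_width: 0.0001
grasp_force: 2.7
```

```bash
python3 -c "
from plan import *
im,d=bot.camera('side');cv2.imwrite('pics/s5.png',cv2.resize(im[130:380,150:480,::-1],None,fx=2,fy=2))
rows('L',[(0,.021),(-4,.021),(0,.045)],.146)"
```

```text
0 0.021 shift [-1.6, -2.4, -0.9] turn 0.1
-4 0.021 shift [-0.3, 2.6, -0.9] turn 4.1
0 0.045 shift [-1.5, -26.4, -0.8] turn 0.1
world [0.566779 0.195083] j [0.31 0.59 0.1  1.09 0.   2.13] t 6.0
```

View pics/s5.png

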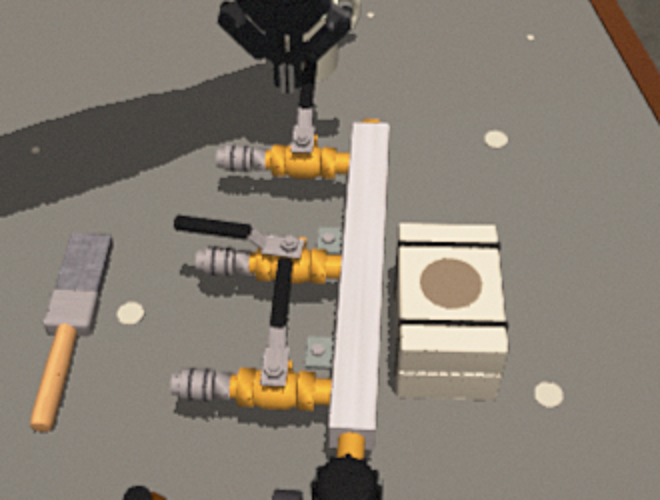

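It's nearly square, but the force hasn't risen yet, so the lever isn't on its stop. Pressing further in small steps.

Call:
step_arm(
  rows=[
    [[0, 1.5, 0], 1],
    [[0, 3, 0], 2],
    [[0, 4, 0], 2],
    [[0, 4, 0], 2],
  ],
)

```text
clock: 6.5
eef_pos: [0.5937, 0.1903, 0.1451]
tool_rot: [0.799, 0.601, -0.003, -0.004]
ft_force: [-13.3, 2.5, 8.6]
grip_width: -0.0002
grasp_force: 7.1
```

Call:
step_arm(
  rows=[
    [[0, 2, 0], 0],
    [[0, 3, 0], 0],
    [[0, 3, 0], 0],
  ],
)

```text
clock: 6.88
eef_pos: [0.5943, 0.1901, 0.145]
tool_rot: [0.799, 0.601, -0.005, -0.006]
ft_force: [-19.2, 5.9, 11.5]
grip_width: 0.0002
grasp_force: 10.6
```

Call:
step_arm(
  rows=[
    [[0, -15, 0], 0],
    [[0, -35, 0], 0],
    [[0, -35, -40], 0],
    [[0, -35, -80], 0],
    [[0, -35, -80], 0],
  ],
)

```text
clock: 7.5
eef_pos: [0.5698, 0.1986, 0.2295]
tool_rot: [0.8, 0.6, 0.004, 0.001]
ft_force: [0.4, 0.0, -0.4]
grip_width: 0.0001
grasp_force: 0.0
```

```bash
python3 -c "
from plan import *
rows('M',[(90,.045)],.225)"
```

```text
90 0.045 shift [-245.9, -20.9, 3.0] turn -91.9
world [ 0.480917 -0.031621] j [0.34 0.48 0.15 1.24 0.   2.19] t 7.5
```

Call:
step_arm(
  rows=[
    [[-27, -2, 0], -10],
    [[-55, -5, 0], -20],
    [[-83, -7, 0], -30],
    [[-110, -9, 0], -40],
    [[-138, -12, 0], -50],
    [[-165, -14, 0], -60],
    [[-193, -16, 0], -70],
    [[-220, -19, 0], -80],
    [[-246, -21, 0], -90],
    [[-246, -21, 0], -92],
    [[-246, -21, 0], -92],
  ],
)

```text
clock: 8.88
eef_pos: [0.4785, -0.0328, 0.2246]
tool_rot: [0.125, 0.992, 0.0, -0.0]
ft_force: [0.7, 0.2, -0.4]
grip_width: -0.0003
grasp_force: 0.0
```

Call:
step_arm(
  rows=[
    [[0, 0, 40], 0],
    [[0, 0, 80], 0],
    [[0, 0, 82], 0],
    [[0, 0, 82], 0],
  ],
)

```text
clock: 9.38
eef_pos: [0.4791, -0.0327, 0.1436]
tool_rot: [0.124, 0.992, 0.0, 0.0]
ft_force: [1.2, -0.2, 0.9]
grip_width: 0.0001
grasp_force: 0.0
```

```bash
python3 -c "
from plan import *
im,d=bot.camera('side');cv2.imwrite('pics/s6.png',cv2.resize(im[130:380,150:480,::-1],None,fx=2,fy=2))
rows('M',[(90,.021),(80,.021),(70,.021),(60,.021),(50,.021),(40,.021)],.146)"
```

```text
90 0.021 shift [-1.0, 25.6, -1.7] turn 0.0
80 0.021 shift [1.5, 38.4, -1.7] turn 10.0
70 0.021 shift [1.8, 51.5, -1.7] turn 20.0
60 0.021 shift [-0.2, 64.4, -1.7] turn 30.0
50 0.021 shift [-4.4, 76.8, -1.7] turn 40.0
40 0.021 shift [-10.7, 88.2, -1.7] turn 50.0
world [0.51165495 0.04997011] j [-0.07  0.34 -0.31  0.92  0.    0.18] t 9.425
```

View pics/s6.png

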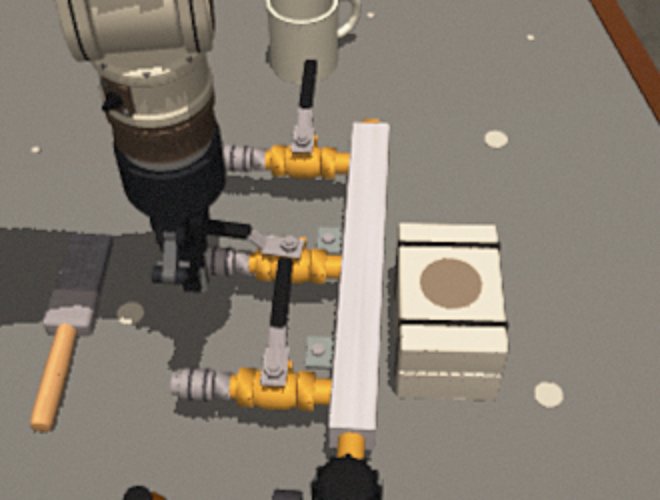

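The left lever is now square at (308,90). The finger, at (190,270), is on the near side of the middle lever. Same push again.

Call:
step_arm(
  rows=[
    [[-1, 13, -1], 0],
    [[-1, 25, -1], 0],
    [[1, 32, -1], 5],
    [[1, 38, -1], 10],
    [[2, 45, -1], 15],
    [[2, 51, -1], 20],
    [[1, 58, -1], 25],
    [[0, 64, -1], 30],
    [[-2, 71, -1], 35],
    [[-4, 77, -1], 40],
    [[-7, 83, -1], 45],
    [[-11, 88, -1], 50],
  ],
)

```text
clock: 10.92
eef_pos: [0.5091, 0.0494, 0.1443]
tool_rot: [0.533, 0.846, -0.002, -0.001]
ft_force: [-5.8, -2.6, 4.4]
grip_width: -0.0002
grasp_force: 3.3
```

```bash
python3 -c "
from plan import *
rows('M',[(40,.021),(30,.021),(20,.021),(10,.021),(0,.021),(-4,.021)],.146)"
```

```text
40 0.021 shift [-0.6, 2.5, -1.7] turn -0.2
30 0.021 shift [2.0, 15.3, -1.7] turn 9.8
20 0.021 shift [2.3, 28.4, -1.8] turn 19.8
10 0.021 shift [0.4, 41.3, -1.8] turn 29.8
0 0.021 shift [-3.8, 53.7, -1.9] turn 39.8
-4 0.021 shift [-6.1, 58.5, -1.9] turn 43.8
world [0.56446984 0.06915134] j [ 0.1   0.39 -0.22  0.96 -0.    1.22] t 10.925
```

Call:
step_arm(
  rows=[
    [[2, 6, 0], 5],
    [[3, 13, 0], 10],
    [[3, 19, 0], 15],
    [[3, 26, 0], 20],
    [[2, 32, 0], 25],
    [[1, 39, 0], 30],
    [[-1, 45, 0], 35],
    [[-2, 48, 0], 37],
    [[-3, 51, 0], 40],
    [[-4, 54, 0], 40],
    [[-5, 56, 0], 40],
    [[-5, 56, 0], 40],
  ],
)

```text
clock: 12.42
eef_pos: [0.5617, 0.0701, 0.1443]
tool_rot: [0.789, 0.614, -0.001, -0.001]
ft_force: [-6.1, -0.3, 3.7]
grip_width: -0.0
grasp_force: 2.6
```

Call:
step_arm(
  rows=[
    [[0, 1.5, 0], 1],
    [[0, 3, 0], 2],
    [[0, 4, 0], 2],
    [[0, 4, 0], 2],
  ],
)

```text
clock: 12.92
eef_pos: [0.5627, 0.0703, 0.1442]
tool_rot: [0.8, 0.601, -0.003, -0.004]
ft_force: [-14.0, 3.9, 9.0]
grip_width: 0.0001
grasp_force: 7.0
```

Call:
step_arm(
  rows=[
    [[0, 2, 0], 0],
    [[0, 3, 0], 0],
    [[0, 3, 0], 0],
  ],
)

```text
clock: 13.3
eef_pos: [0.5632, 0.0701, 0.1441]
tool_rot: [0.799, 0.601, -0.005, -0.006]
ft_force: [-19.4, 4.9, 15.2]
grip_width: 0.0004
grasp_force: 10.5
```

The force rose against the stop. Backing off, going up, and moving aside for a check.

Call:
step_arm(
  rows=[
    [[0, -15, 0], 0],
    [[0, -35, 0], 0],
    [[0, -35, -45], 0],
    [[0, -35, -90], 0],
    [[0, -70, -130], 0],
    [[0, -120, -150], 0],
    [[0, -170, -150], 0],
    [[0, -220, -150], 0],
    [[0, -220, -150], 0],
  ],
)

```text
clock: 14.42
eef_pos: [0.356, 0.1299, 0.2946]
tool_rot: [0.799, 0.601, 0.0, -0.0]
ft_force: [0.1, -0.1, -0.0]
grip_width: 0.0
grasp_force: 0.0
```

```bash
python3 m.py top7
```

```text
bar 3476 0.33119261264801025 0.1586160957813263
valve +y [0.22915022 0.97339106] bar pt [ 0.61996055 -0.0354657 ] yaw -13.247046
0.82 sleeve [ 0.547  -0.0629] size 0.062 0.01 z 0.088 dir [0.247 0.969] lever deg -1.1 stem [ 0.5304 -0.1278]
0.6 sleeve [0.6092 0.1776] size 0.062 0.01 z 0.088 dir [0.252 0.968] lever deg -1.3 stem [0.5924 0.1128]
14.525
```

View pics/top7.png

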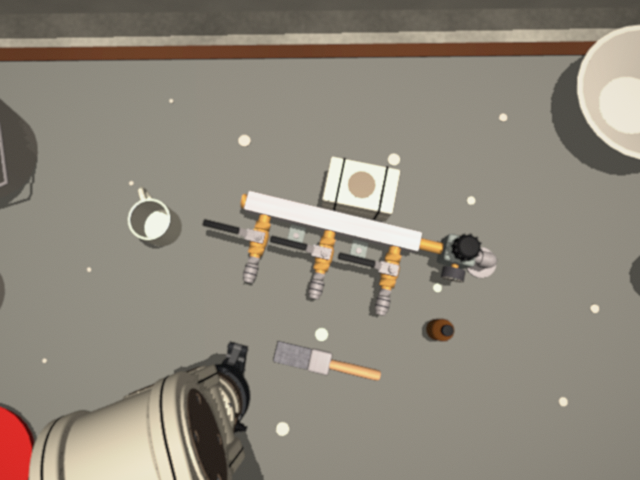

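All three levers, at (222,227), (289,243) and (357,260), are parallel and square across their outlets. The mug, mould, bottle and brush haven't moved.

```bash
python3 -c "
from workcell import bot
print(bot.job_done())"
```

```text
the job is handed in; nothing more can be done
None
```

The left and middle valves, which were open, are now shut against their stops; the right valve was already shut and I left it alone, the bottle, mug, mould and brush are where they were, and the job is handed in at about 14.5 s.

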